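# Line up the bench bottles by height on their rack

## Task

Line up the three bottles and the little canister on the rack by height, each standing upright in the middle of its own felt pad: the tallest on the pad next to the black charcoal block, then step by step down to the shortest at the far end. Keep them upright throughout, and leave the small dish of stones where it is.

Things in the scene. Friction and masses are not known exactly. Their poses are not given: they have to be found in the camera images.
- green_bottle: Green bottle with black screw cap, 100 mm tall, body 52 mm across (straight-sided from the bottom up to 55 mm or more), cap 28 mm across. Loose, stands on the bench, 0.06 to 0.13 kg. Round; origin at the centre of its underside, z up. 
- blue_bottle: Blue bottle with black screw cap, 85 mm tall, body 42 mm across (straight-sided from the bottom up to 45 mm or more), cap 22 mm across. Loose, stands on the bench, 0.06 to 0.13 kg. Round; origin at the centre of its underside, z up. 
- white_bottle: Off-white bottle with red screw cap, 78 mm tall, body 34 mm across (straight-sided from the bottom up to 40 mm or more), cap 18 mm across. Loose, stands on the bench, 0.06 to 0.13 kg. Round; origin at the centre of its underside, z up. 
- canister: Black canister with grey lid, 47 mm tall, body 31 mm across, lid (the top 7 mm) 34 mm across. Loose, stands on the bench, 0.02 to 0.05 kg. Round; origin at the centre of its underside, z up. 
- pad_1: End pad (+y end) of the row of four identical round grey felt pads (64 mm across, 4 mm thick, 72 mm apart) fixed on a low dark wooden rack (92x292 mm board, 26 mm thick, a small fence 34 mm high above the bench behind the pads). Origin at the centre of the pad's underside; its top is 4 mm above that, 30 mm above the bench. The row runs along the pad's y axis, pad_1 at the +y end, pad_4 at the -y end; the whole rack stands at a different place and angle each time.
- pad_2: Second pad from the +y end of the row of four identical round grey felt pads (64 mm across, 4 mm thick, 72 mm apart) fixed on a low dark wooden rack (92x292 mm board, 26 mm thick, a small fence 34 mm high above the bench behind the pads). Origin at the centre of the pad's underside; its top is 4 mm above that, 30 mm above the bench. The row runs along the pad's y axis, pad_1 at the +y end, pad_4 at the -y end; the whole rack stands at a different place and angle each time.
- pad_3: Third pad from the +y end of the row of four identical round grey felt pads (64 mm across, 4 mm thick, 72 mm apart) fixed on a low dark wooden rack (92x292 mm board, 26 mm thick, a small fence 34 mm high above the bench behind the pads). Origin at the centre of the pad's underside; its top is 4 mm above that, 30 mm above the bench. The row runs along the pad's y axis, pad_1 at the +y end, pad_4 at the -y end; the whole rack stands at a different place and angle each time.
- pad_4: End pad (-y end) of the row of four identical round grey felt pads (64 mm across, 4 mm thick, 72 mm apart) fixed on a low dark wooden rack (92x292 mm board, 26 mm thick, a small fence 34 mm high above the bench behind the pads). Origin at the centre of the pad's underside; its top is 4 mm above that, 30 mm above the bench. The row runs along the pad's y axis, pad_1 at the +y end, pad_4 at the -y end; the whole rack stands at a different place and angle each time.
- charcoal_block: Black charcoal soldering block, 66x92x22 mm, fixed on the bench just beyond one end of the rack, at the pad_1 end or the pad_4 end, its centre about 87 mm from that end pad's centre (a polished steel block lies beyond the other end). Origin at the centre of its underside.
- stone_dish: Small round white dish with bits of stone, 35 mm across, 11 mm high, loose, standing among the bottles in front of the rack; not to be moved. Origin at the centre of its underside.
Not all that is in view belongs to the job. Leave any yellow look-alike of the blue_bottle alone.

How it is judged:
At the end, for the whole second after the job is handed in: Green bottle, blue bottle, white bottle, canister stand in this order from the pad nearest the charcoal block to the pad farthest from it, each within 12 mm of its pad's centre, on the pad's top (underside 26 to 35 mm above the bench), within 0.15 rad of upright, at rest (((horizontal distance between charcoal_block and pad_1 below 0.15 m and horizontal distance between green_bottle and pad_1 below 0.012 m and horizontal distance between blue_bottle and pad_2 below 0.012 m and horizontal distance between white_bottle and pad_3 below 0.012 m and horizontal distance between canister and pad_4 below 0.012 m) or (horizontal distance between charcoal_block and pad_4 below 0.15 m and horizontal distance between green_bottle and pad_4 below 0.012 m and horizontal distance between blue_bottle and pad_3 below 0.012 m and horizontal distance between white_bottle and pad_2 below 0.012 m and horizontal distance between canister and pad_1 below 0.012 m)) and height (world z) of green_bottle between 0.026 and 0.035 m and angle between each of green_bottle, blue_bottle, white_bottle, canister's own z axis and vertical below 0.15 rad and linear speed of each of green_bottle, blue_bottle, white_bottle, canister below 0.02 m/s and height (world z) of blue_bottle between 0.026 and 0.035 m and height (world z) of white_bottle between 0.026 and 0.035 m and height (world z) of canister between 0.026 and 0.035 m); the robot touches nothing.
It fails at once if a bottle or the canister is tipped over (more than 0.6 rad) (angle between any of green_bottle, blue_bottle, white_bottle, canister's own z axis and vertical above 0.6 rad).
It fails at once if the dish of stones is moved by more than 25 mm (distance of stone_dish from where it was at the start of the episode above 0.025 m).
It also fails if it takes over 106 s, if anything falls off the work surface, if the arm or the gripper's body presses on something with over 40 N, if the wrist force passes 120 N, or if a joint passes its speed limit or range.

## Robot

A 6-joint arm with a two-finger parallel gripper is mounted at the origin on the work surface; the furniture and walls round the work are solid. World frame = base frame: x ahead of the robot, y to its left, z up, the work surface at z = 0. Lengths are in m, angles in rad, forces in N, time in s.
With the tool pointing down it reaches from about 0.275 to 0.75 m from the base axis. Payload 10.2 kg.
Tool frame: the origin (TCP) lies at the very end of the fingers, on their centre line; the grasp point (between the pads) lies 19 mm behind it; z points along the fingers, y is the line along which they close (so a half turn about z gives the same grasp; the last joint's range is limited). The gripper opens to 88 mm and grips with 3 to 60 N. Pads are 18 mm wide; open, the fingers measure 123 mm over their backs; the gripper's body (75 mm by 187 mm) begins 45 mm behind the grasp point.
Start: joints at [-1.51, 0.313, 1.498, -0, 1.331, -0.223], TCP at [0.147, -0.504, 0.239] pointing down, gripper open.
Joint ranges: [-2.94, 2.94], [-0.97, 2.17], [0.19, 2.56], [-1.23, 4.37], [0.02, 3.11], [-2.88, 2.88]. Speed limits (rad/s): [2.39, 2.39, 3.01, 3.14, 3.14, 3.14].

## Interface

Orientations are given as a rotation vector (axis times angle).
In Python, from rig import state, optics, robot gives the robot as it stands.
- The arm moves only by the shell command python3 -m handwheel 'ROWS'. ROWS is JSON, one flat list of numbers, 7 for each row, row after row: the shift along the tool's x, y, z each as a share of 0.15 m, from -1 to 1, then the turn, a rotation vector about the tool's x, y, z each as a share of 360 degrees, from -1 to 1, then the opening, from -1 (shut) to 1 (fully open), so that 0 is half open. A call has 1 to 5 rows; each row is the pose to reach, as a shift and turn from the pose commanded when the call began, along the tool's axes at that moment, turning the shorter way round; what a row does not reach only later rows make up. A row lasts 1/8 s, in which the tool goes at most 62.5 mm and 10.7 degrees, less where a joint would pass 70% of its speed; a pose out of reach is approached as far as the arm can. A call with a number of a shift or a turn outside -1 to 1 is refused whole. A call with a gripper value outside its range is refused whole. The fingers move at their own pace and stop on an object; the grip force is fixed at half the most. Time passes only in rows, so rows that repeat a pose let the fingers close. It gives the time, the measured TCP pose, the force, the opening and the grip force at its end, in the units of the state.
- state(): the state, without advancing time (a new reading comes with each control period).
- optics.capture(name): name is "scene" or "top"; returns the picture (400x640x3 uint8, red, green, blue); there is no depth.
- optics.camera_params(name): a dict with "fx", "fy", "cx", "cy" (pixels), "extrinsics" (4x4, takes a point from world to camera coordinates). Camera axes: x right, y down, z forward; pixel columns grow to the right and rows downward; lengths in m; the calibration is good to about 2 mm. A picture is of the moment at which its call begins. camera_params takes no time and is no camera call.
- robot.sign_off(): hands the job in; it is judged then, once.
The state is a dict: "time_s": time; "joint_positions": joint angles; "joint_velocities": joint speeds; "joint_efforts": joint torques, N m; "eef_pos": TCP position; "tool_rot": TCP orientation; "ft_force": force on the tool from outside, world axes, zero at the start; "ft_torque": the same for the moment, N m; "gripper_width": opening from 0.0 (shut) to 1.0 (fully open); "gripper_force": force on a finger pad.
Only numpy, scipy, OpenCV 4.12 (cv2) and the standard library are available. Lean on these libraries where they do the work, as an engineer would, in place of code of your own. Each camera call takes 0.05 s, during which the arm holds its last target. There are 200 camera calls.

## Working session

There is one attempt and no reset: what is moved stays moved. The work goes in short steps, Python scripts to look and compute and a shell command to move; the robot and the scene stay as the last step left them, time stands still between calls to the robot, and variables do not carry over. Pictures are saved under pics/ and viewed, at most 14 in all, crops included, and the job is handed in when it is done.

```bash
mkdir -p pics
python3 - <<'E'
from rig import state, optics, robot
import cv2, numpy as np
np.set_printoptions(precision=4,suppress=True)
for n in ("scene","top"):
    im=optics.capture(n); cv2.imwrite(f"pics/{n}0.png",cv2.cvtColor(im,cv2.COLOR_RGB2BGR))
    print({k:(np.array(v)) for k,v in optics.camera_params(n).items()})
s=state(); print(s)
E
```

```text
{'fx': array(498.9568), 'fy': array(498.9568), 'cx': array(309.9383), 'cy': array(199.0134), 'extrinsics': array([[-0.1677,  0.9857,  0.0186, -0.0247],
       [ 0.6531,  0.1252, -0.7469, -0.2862],
       [-0.7385, -0.1131, -0.6647,  1.6028],
       [ 0.    ,  0.    ,  0.    ,  1.    ]])}
{'fx': array(372.3244), 'fy': array(372.3244), 'cx': array(321.1804), 'cy': array(200.9515), 'extrinsics': array([[ 0.0215, -0.9997, -0.0122,  0.0839],
       [-0.9935, -0.02  , -0.1122,  0.4474],
       [ 0.1119,  0.0146, -0.9936,  0.9378],
       [ 0.    ,  0.    ,  0.    ,  1.    ]])}
{'time_s': 0.1, 'joint_positions': array([-1.5104,  0.3134,  1.4983, -0.    ,  1.331 , -0.2234]), 'joint_velocities': array([-0.002 , -0.0004, -0.0016,  0.0013,  0.0006,  0.001 ]), 'joint_efforts': array([  0.0026, -40.2814, -25.2647,   0.0695,   0.0341,  -0.0001]), 'eef_pos': array([ 0.147 , -0.5038,  0.2382]), 'tool_rot': array([-3.1089, -0.4442, -0.0001]), 'ft_force': array([ 0.2991,  0.6115, -0.054 ]), 'ft_torque': array([ 0.0332,  0.0201, -0.0396]), 'gripper_force': 0.0, 'gripper_width': 1.004081686009192}
```

View pics/top0.png

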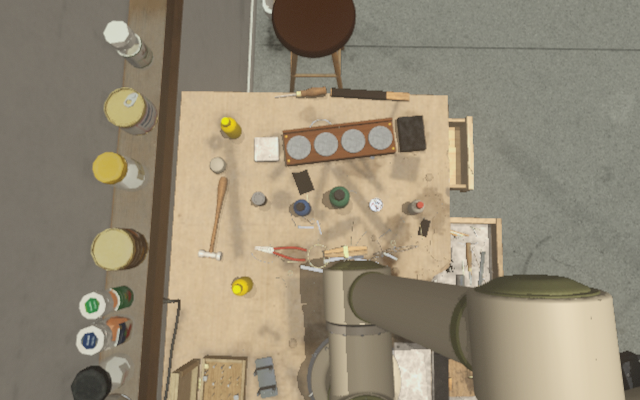

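View pics/scene0.png

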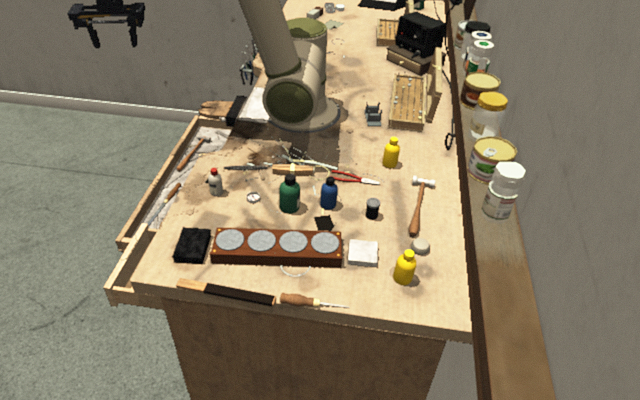

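Candidates for each target, top-image pixels:
- **Canister:** (259,199), black body and grey lid. The pale round thing at (217,164) shows no black body in the scene view.
- **Blue bottle:** (302,208). The look-alikes at (230,127) and (241,287) are yellow.
- **Green bottle:** (340,197).
- **White bottle with red cap:** (416,208).
- **Charcoal block:** (411,133), next to the right-hand pad (380,137).

I'll confirm these in an enlarged crop.

Run:
```python
import cv2, numpy as np
a=cv2.imread("pics/top0.png")[110:225,235:435]; b=cv2.imread("pics/scene0.png")[160:280,165:385]
a=cv2.resize(a,(800,460),interpolation=cv2.INTER_CUBIC)
cv2.imwrite("pics/crop_top.png",a)
cv2.imwrite("pics/crop_scene.png",cv2.resize(b,(800,436),interpolation=cv2.INTER_CUBIC))
```

```text
(no output)
```

View pics/crop_top.png

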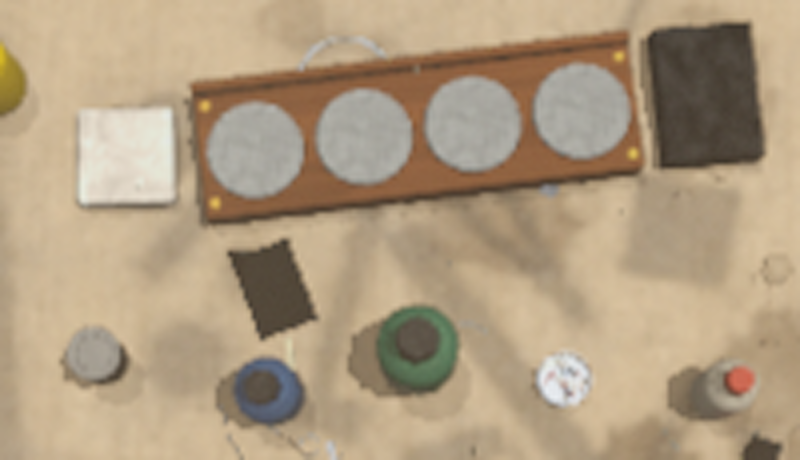

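View pics/crop_scene.png

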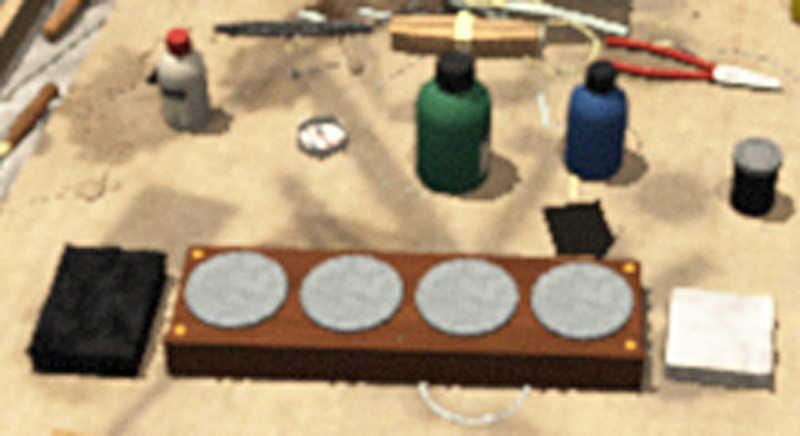

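The crops confirm the targets. In the top crop the green cap is at (417,340), the blue cap at (262,386), the red cap at (740,380) and the canister lid at (95,354). The dish is at (563,379). The pads run from (255,150) to (582,111), with charcoal on the right, beyond the fourth pad.

```bash
cat > h.py <<'E'
from rig import state, optics, robot
import cv2, numpy as np
from scipy.spatial.transform import Rotation as R
np.set_printoptions(precision=4,suppress=True)
def ray(n,u,v):
    p=optics.camera_params(n);E=np.array(p["extrinsics"]);r=E[:3,:3]
    d=r.T@np.array([(u-p["cx"])/p["fx"],(v-p["cy"])/p["fy"],1]);return -r.T@E[:3,3],d
def onz(n,u,v,z):
    o,d=ray(n,u,v);return (o+d*(z-o[2])/d[2])[:2]
E
python3 - <<'E'
from h import *
T=lambda x,y:(235+(x+.5)/4-.5,110+(y+.5)/4-.5)
k=220/800;S=lambda x,y:(165+(x+.5)*k-.5,160+(y+.5)*120/436-.5)
top=dict(green=(417,340,.1),blue=(262,386,.085),white=(740,380,.078),can=(95,354,.047),dish=(563,379,.011))
sc=dict(green=(456,60),blue=(602,68),white=(178,36),can=(757,149),dish=(322,133))
for o in top:
    a=top[o];print(o,onz("top",*T(a[0],a[1]),a[2]),onz("scene",*S(*sc[o]),a[2]))
bgr=cv2.imread("pics/top0.png");hsv=cv2.cvtColor(bgr,cv2.COLOR_BGR2HSV)
m=((hsv[...,1]<45)&(hsv[...,2]>90)&(hsv[...,2]<215)).astype(np.uint8)
m[:110]=0;m[165:]=0;m[:,:283]=0;m[:,398:]=0
n,l,st,c=cv2.connectedComponentsWithStats(m)
P=[]
for i in range(1,n):
    if st[i,4]>200: P.append(onz("top",*c[i],.03));print(c[i],st[i,4],P[-1])
P=np.array(sorted(P,key=lambda p:-p[1]));print(np.linalg.norm(np.diff(P,axis=0),axis=1))
for x,y in [(236,289),(351,292),(466,296),(582,300)]: print("scene pad",onz("scene",*S(x,y),.03))
E
```

```text
green [0.4532 0.0501] [0.4589 0.053 ]
blue [0.4252 0.1431] [0.4305 0.1466]
white [ 0.4354 -0.1475] [ 0.4429 -0.144 ]
can [0.4471 0.2524] [0.4491 0.2554]
dish [ 0.441  -0.0488] [ 0.4487 -0.0453]
[379.7269 137.386 ] 443 [ 0.6158 -0.0567]
[352.591  140.5933] 445 [0.6059 0.0142]
[325.4966 143.83  ] 447 [0.5959 0.085 ]
[298.3968 147.093 ] 441 [0.5859 0.1559]
[0.0715 0.0715 0.0716]
scene pad [ 0.6222 -0.0543]
scene pad [0.6115 0.0165]
scene pad [0.6016 0.0875]
scene pad [0.5916 0.1589]
```

```bash
cat >> h.py <<'E'
YAW=np.radians(8.06)   # direction of tool y (across the row)
def plan(x,y,z,yaw=YAW):
    s=state();p=np.array(s["eef_pos"]);r=R.from_rotvec(s["tool_rot"])
    Y=np.array([np.cos(yaw),np.sin(yaw),0]);Z=np.array([0,0,-1.]);X=np.cross(Y,Z)
    g=R.from_matrix(np.c_[X,Y,Z])
    print("t",round(s["time_s"],2),"p",p,"w",round(s["gripper_width"],3),"F",s["gripper_force"],s["ft_force"])
    print("shift now-axes",r.inv().apply([x,y,z]-p)/.15,"turn",(r.inv()*g).as_rotvec()/(2*np.pi),"goal-axes",g.inv().apply([x,y,z]-p)/.15)
E
python3 -m handwheel '[0.3,-0.45,0,0,0,-0.05,1, 0.6,-0.9,0,0,0,-0.1,1, 0.6,-0.9,0,0,0,-0.1,1, 0.6,-0.9,0,0,0,-0.1,1]'
python3 -c "
from h import *
plan(.456,.0515,.2)"
```

```text
time_s: 0.6
eef_pos: [0.1962, -0.3472, 0.2389]
tool_rot: [2.817, 1.392, 0.0]
ft_force: [0.0, -0.7, 0.5]
gripper_width: 1.002
gripper_force: 0.0
t 0.6 p [ 0.1962 -0.3472  0.2389] w 1.002 F 0.0 [ 0.0073 -0.6957  0.5168]
shift now-axes [ 3.1634 -0.2396  0.2593] turn [ 0.     -0.     -0.1263] goal-axes [2.389  2.0874 0.2591]
```

```bash
python3 -m handwheel '[0.3,0,0,0,0,-0.03,1, 0.6,0,0,0,0,-0.06,1, 0.9,0,0,0,0,-0.09,1, 1,0,0,0,0,-0.126,1, 1,0,0,0,0,-0.126,1]' | head -2
python3 -c "
from h import *
plan(.456,.0515,.2)"
```

```text
time_s: 1.23
eef_pos: [0.2879, -0.2295, 0.2386]
t 1.23 p [ 0.2879 -0.2295  0.2386] w 1.001 F 0.0 [ 0.7852 -0.1334  0.5701]
shift now-axes [1.7012 1.3683 0.2578] turn [-0.     -0.0001 -0.0004] goal-axes [1.698  1.3724 0.2573]
```

```bash
python3 -m handwheel '[0.28,0.22,0,0,0,0,1, 0.57,0.45,0,0,0,0,1, 0.85,0.68,0,0,0,0,1]' | head -2
python3 -m handwheel '[0.28,0.23,0,0,0,0,1, 0.57,0.46,0.1,0,0,0,1, 0.85,0.69,0.26,0,0,0,1, 0.85,0.69,0.26,0,0,0,1]' | head -2
python3 - <<'E'
from h import *
plan(.456,.0515,.04)
im=optics.capture("scene"); cv2.imwrite("pics/s1.png",cv2.resize(cv2.cvtColor(im,cv2.COLOR_RGB2BGR)[60:300,130:450],(800,600)))
E
```

```text
time_s: 1.6
eef_pos: [0.3721, -0.0891, 0.2387]
time_s: 2.1
eef_pos: [0.4571, 0.0519, 0.1977]
t 2.1 p [0.4571 0.0519 0.1977] w 0.999 F 0.0 [ 0.6168 -1.071  -0.8566]
shift now-axes [-0.0034 -0.0033  1.0513] turn [-0.0006 -0.0002 -0.0005] goal-axes [-0.0019 -0.0074  1.0513]
```

View pics/s1.png

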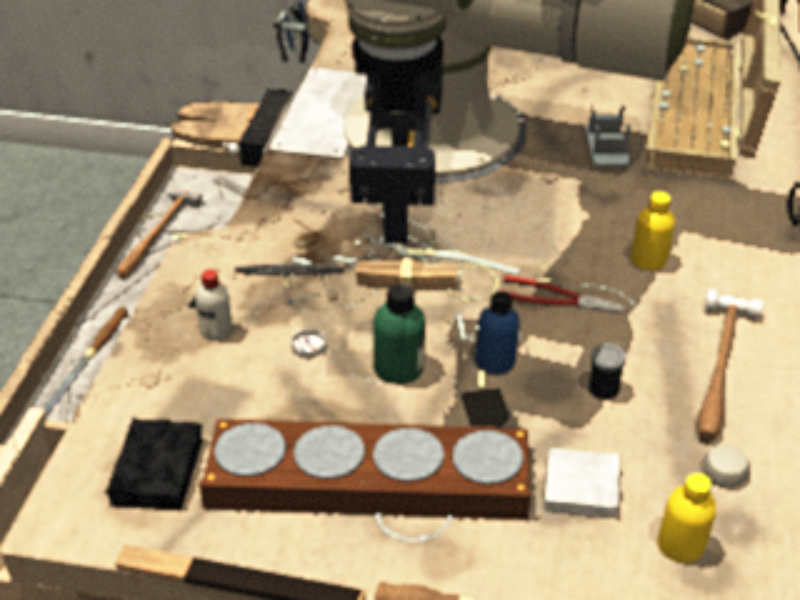

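The finger at column 397 lines up with the green cap at column 400, so I'll descend.

```bash
python3 -m handwheel '[0,0,0.25,0,0,0,1, 0,0,0.5,0,0,0,1, 0,0,0.75,0,0,0,1, 0,0,0.95,0,0,0,1, 0,0,1,0,0,0,1]'
python3 -m handwheel '[0,0,0.04,0,0,0,1, 0,0,0.04,0,0,0,0, 0,0,0.04,0,0,0,-0.5, 0,0,0.04,0,0,0,-1, 0,0,0.04,0,0,0,-1]'
python3 -m handwheel '[0,0,0,0,0,0,-1, 0,0,0,0,0,0,-1, 0,0,0,0,0,0,-1, 0,0,0,0,0,0,-1]'
```

```text
time_s: 2.78
eef_pos: [0.4566, 0.0484, 0.0492]
tool_rot: [-2.07, -2.361, 0.002]
ft_force: [0.5, -0.0, -0.2]
gripper_width: 1.001
gripper_force: 0.0
time_s: 3.4
eef_pos: [0.4573, 0.0494, 0.0439]
tool_rot: [2.069, 2.364, 0.0]
ft_force: [-0.8, -0.2, 0.5]
gripper_width: 0.571
gripper_force: 2.1
time_s: 3.9
eef_pos: [0.4574, 0.0494, 0.0439]
tool_rot: [2.069, 2.364, 0.0]
ft_force: [-1.2, 0.1, 5.2]
gripper_width: 0.567
gripper_force: 29.9
```

The width reads 50 mm against a 52 mm body, so the pads are probably on the shoulder. I'll regrip slightly lower.

```bash
python3 -m handwheel '[0,0,0,0,0,0,0.6, 0,0,0,0,0,0,0.6, 0.01,0,0.035,0,0,0,0.6, 0.01,0,0.035,0,0,0,0.6]'
python3 -m handwheel '[0,0,0,0,0,0,-1, 0,0,0,0,0,0,-1, 0,0,0,0,0,0,-1, 0,0,0,0,0,0,-1, 0,0,0,0,0,0,-1]'
```

```text
time_s: 4.4
eef_pos: [0.4567, 0.0511, 0.0379]
tool_rot: [-2.068, -2.364, 0.001]
ft_force: [0.0, -0.2, -0.2]
gripper_width: 0.803
gripper_force: 0.0
time_s: 5.03
eef_pos: [0.4571, 0.0509, 0.0385]
tool_rot: [2.069, 2.364, 0.0]
ft_force: [-0.4, -0.9, 1.0]
gripper_width: 0.563
gripper_force: 29.9
```

```bash
python3 -m handwheel '[0,0,-0.2,0,0,0,-1, 0,0,-0.5,0,0,0,-1, 0,0,-0.8,0,0,0,-1, 0,0,-0.8,0,0,0,-1]'
python3 -m handwheel '[-0.15,0.17,0,0,0,0,-1, -0.4,0.45,0,0,0,0,-1, -0.65,0.73,0,0,0,0,-1, -0.85,0.97,0,0,0,0,-1, -0.85,0.97,0,0,0,0,-1]'
python3 - <<'E'
from h import *
plan(.619,-.0555,.07)
im=optics.capture("scene"); cv2.imwrite("pics/s2.png",cv2.resize(cv2.cvtColor(im,cv2.COLOR_RGB2BGR)[60:300,130:450],(800,600)))
E
```

```text
time_s: 5.52
eef_pos: [0.4584, 0.0508, 0.161]
tool_rot: [2.066, 2.361, 0.005]
ft_force: [0.2, -0.3, -2.1]
gripper_width: 0.562
gripper_force: 29.9
time_s: 6.15
eef_pos: [0.619, -0.0578, 0.1557]
tool_rot: [-2.07, -2.36, 0.002]
ft_force: [-1.0, -0.2, -0.9]
gripper_width: 0.563
gripper_force: 29.9
t 6.15 p [ 0.619  -0.0578  0.1557] w 0.563 F 29.889494831695345 [-0.9973 -0.2489 -0.9447]
shift now-axes [0.0144 0.0035 0.5711] turn [-0.0004 -0.0002 -0.0015] goal-axes [0.0149 0.0022 0.5711]
```

View pics/s2.png

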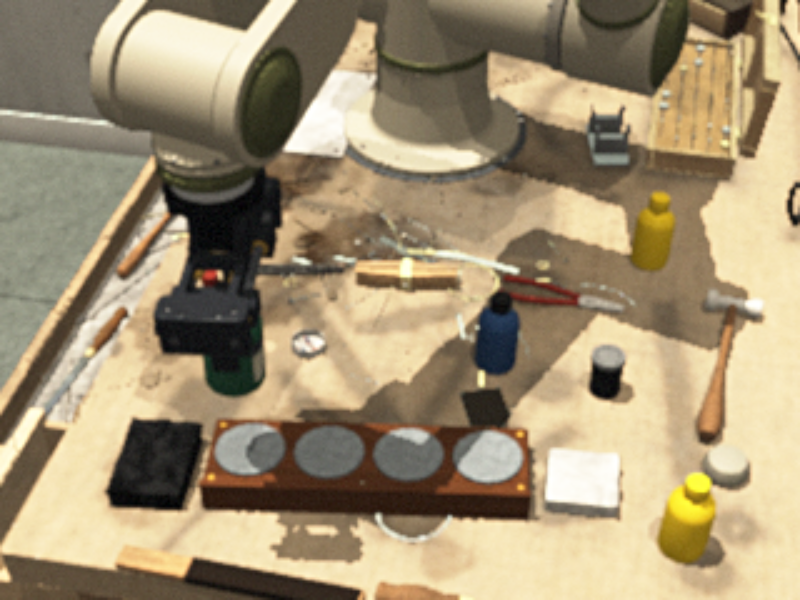

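The green bottle is held upright, its base near (235,390), above the pad by the charcoal block. Lowering it now.

```bash
python3 -m handwheel '[0.007,0,0.15,0,0,0,-1, 0.014,0,0.3,0,0,0,-1, 0.014,0.003,0.45,0,0,0,-1, 0.014,0.003,0.54,0,0,0,-1, 0.014,0.003,0.54,0,0,0,-1]'
python3 -m handwheel '[0,0,0.015,0,0,0,-1, 0,0,0.015,0,0,0,-1]'
```

```text
time_s: 6.82
eef_pos: [0.6176, -0.0535, 0.0767]
tool_rot: [-2.067, -2.363, 0.001]
ft_force: [0.7, -0.3, -1.2]
gripper_width: 0.566
gripper_force: 29.9
time_s: 7.08
eef_pos: [0.6185, -0.054, 0.0758]
tool_rot: [2.068, 2.364, 0.001]
ft_force: [-0.4, -0.3, -0.4]
gripper_width: 0.563
gripper_force: 29.9
```

```bash
python3 -m handwheel '[-0.005,0,0.02,0,0,0,-1, -0.005,0,0.02,0,0,0,-1]' | sed -n '2p;4p'
python3 -m handwheel '[0,0,0.015,0,0,0,-1, 0,0,0.015,0,0,0,-1]'| sed -n '2p;4p'
```

```text
eef_pos: [0.6184, -0.0548, 0.0721]
ft_force: [0.2, -0.2, -0.8]
eef_pos: [0.6184, -0.0548, 0.0698]
ft_force: [-0.2, 0.1, -1.5]
```

```bash
python3 -m handwheel '[0,0,0.01,0,0,0,-1, 0,0,0.01,0,0,0,-1]' | sed -n '2p;4p'
python3 -m handwheel '[0,0,0.007,0,0,0,-1, 0,0,0.007,0,0,0,-1]'| sed -n '2p;4p'
```

```text
eef_pos: [0.6186, -0.0548, 0.0686]
ft_force: [-0.4, -0.8, 0.5]
eef_pos: [0.6186, -0.0548, 0.0685]
ft_force: [-4.0, 0.3, 7.5]
```

Contact at 7.5 N, so the bottle is on the pad. Releasing and rising, then over to the blue bottle.

```bash
python3 -m handwheel '[0,0,0,0,0,0,0.6, 0,0,0,0,0,0,1, 0,0,0,0,0,0,1, 0,0,0,0,0,0,1]' | tail -2
python3 -m handwheel '[0,0,-0.1,0,0,0,1, 0,0,-0.4,0,0,0,1, 0,0,-0.7,0,0,0,1, 0,0,-0.95,0,0,0,1]' | sed -n '2p;4p'
python3 - <<'E'
from h import *
plan(.428,.145,.2)
im=optics.capture("top"); cv2.imwrite("pics/t3.png",cv2.cvtColor(im,cv2.COLOR_RGB2BGR))
E
```

```text
gripper_width: 0.986
gripper_force: 0.0
eef_pos: [0.6186, -0.0548, 0.2131]
ft_force: [0.5, -0.6, -0.8]
t 9.07 p [ 0.6186 -0.0548  0.2131] w 0.999 F 0.0 [ 0.5406 -0.6373 -0.7607]
shift now-axes [ 1.4888 -1.0828  0.0834] turn [ 0.0003  0.0001 -0.0012] goal-axes [ 1.497  -1.0712  0.0871]
```

```bash
python3 -m handwheel '[0.2,-0.15,0,0,0,-0.001,1, 0.5,-0.36,0,0,0,-0.001,1, 0.75,-0.54,0,0,0,-0.001,1]' | sed -n '2p'
python3 -m handwheel '[0.3,-0.21,0,0,0,0,1, 0.6,-0.43,0,0,0,0,1, 0.74,-0.54,0.09,0,0,0,1, 0.74,-0.54,0.09,0,0,0,1, 0.74,-0.54,0.09,0,0,0,1]' | sed -n '2p'
python3 - <<'E'
from h import *
plan(.428,.145,.026)
im=optics.capture("scene"); cv2.imwrite("pics/s3.png",cv2.resize(cv2.cvtColor(im,cv2.COLOR_RGB2BGR)[60:300,130:450],(800,600)))
E
```

```text
eef_pos: [0.522, 0.0471, 0.2108]
eef_pos: [0.4285, 0.1442, 0.1972]
t 10.12 p [0.4285 0.1442 0.1972] w 1.001 F 0.0 [-0.2339  0.4216  0.2756]
shift now-axes [ 0.0063 -0.0044  1.1415] turn [ 0.0002  0.     -0.0003] goal-axes [ 0.006  -0.0027  1.1415]
```

View pics/s3.png

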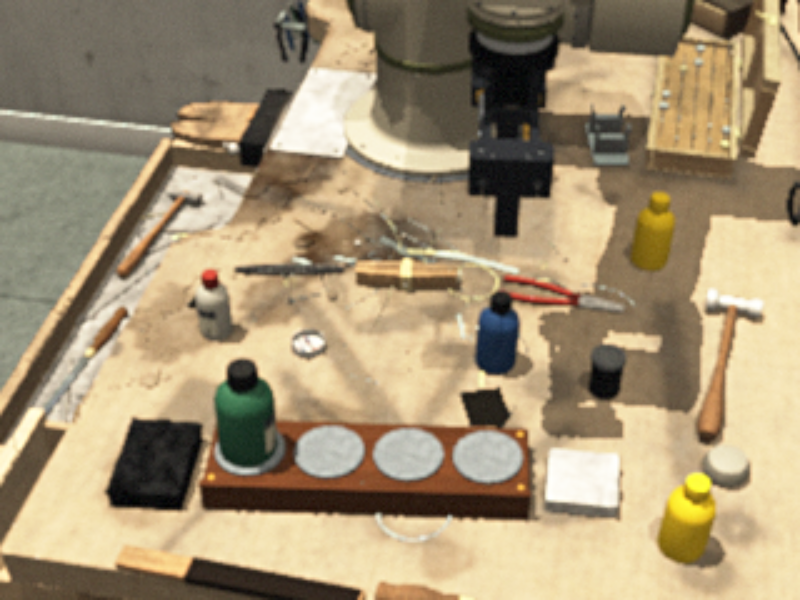

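Green stands on its pad (base at about x=245, pad centre 250). Next I'll grasp the blue bottle.

```bash
python3 -m handwheel '[0,0,0.25,0,0,0,1, 0,0,0.5,0,0,0,1, 0,0,0.75,0,0,0,1, 0.006,0,0.95,0,0,0,1, 0.006,0,1,0,0,0,1]'| sed -n '2p'
python3 -m handwheel '[0,0,0.13,0,0,0,1, 0,0,0.14,0,0,0,0, 0,0,0.14,0,0,0,-0.5, 0,0,0.14,0,0,0,-1, 0,0,0.14,0,0,0,-1]' | sed -n '2p;4p'
python3 -m handwheel '[0,0,0,0,0,0,-1, 0,0,0,0,0,0,-1, 0,0,0,0,0,0,-1, 0,0,0,0,0,0,-1, 0,0,0,0,0,0,-1]'
python3 - <<'E'
from h import *
im=cv2.imread("pics/t3.png");cv2.imwrite("pics/t3c.png",cv2.resize(im[105:175,275:435],(800,350),interpolation=cv2.INTER_CUBIC))
E
```

```text
eef_pos: [0.4276, 0.1449, 0.0453]
eef_pos: [0.4278, 0.1456, 0.026]
ft_force: [0.6, -0.1, -0.7]
time_s: 12.05
eef_pos: [0.4277, 0.1455, 0.0257]
tool_rot: [2.061, 2.37, 0.001]
ft_force: [-0.4, -0.3, 4.9]
gripper_width: 0.457
gripper_force: 29.8
```

View pics/t3c.png

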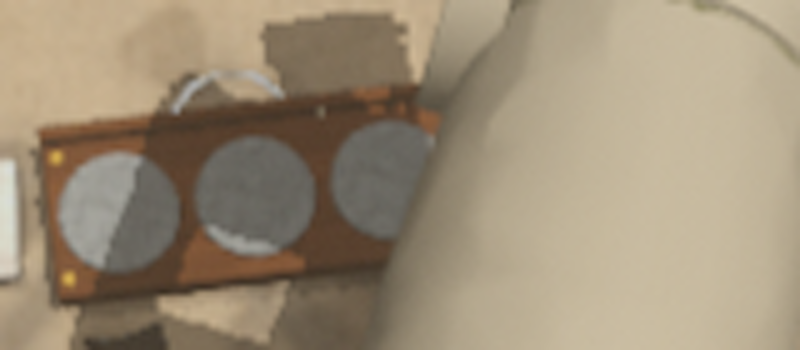

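The arm hides the green bottle in that view. Blue is gripped, with the width at 40 mm. Lifting and carrying.

```bash
python3 -m handwheel '[0,0,-0.2,0,0,0,-1, 0,0,-0.5,0,0,0,-1, 0,0,-0.8,0,0,0,-1, 0,0,-0.8,0,0,0,-1]' | sed -n '2p;4p;5p'
python3 -m handwheel '[-0.1,0.11,0,0,0,0,-1, -0.3,0.32,0,0,0,0,-1, -0.55,0.57,0,0,0,0,-1]'| sed -n '2p'
python3 -m handwheel '[-0.25,0.25,0,0,0,0,-1, -0.48,0.5,0,0,0,0,-1, -0.48,0.5,0,0,0,0,-1, -0.48,0.5,0,0,0,0,-1]'| sed -n '2p'
python3 - <<'E'
from h import *
plan(.6088,.0153,.056)
im=cv2.cvtColor(optics.capture("scene"),cv2.COLOR_RGB2BGR); cv2.imwrite("pics/s4.png",cv2.resize(im[180:280,195:355],(800,500),interpolation=cv2.INTER_CUBIC))
E
```

```text
eef_pos: [0.4287, 0.1457, 0.1477]
ft_force: [-0.1, 0.1, -1.6]
gripper_width: 0.465
eef_pos: [0.5238, 0.0753, 0.1439]
eef_pos: [0.6069, 0.0153, 0.1439]
t 13.43 p [0.6069 0.0153 0.1439] w 0.461 F 29.81199798834041 [-0.0258  0.0557 -1.248 ]
shift now-axes [-0.0025  0.014   0.586 ] turn [-0.0004 -0.0002 -0.0002] goal-axes [-0.0019  0.0125  0.586 ]
```

View pics/s4.png

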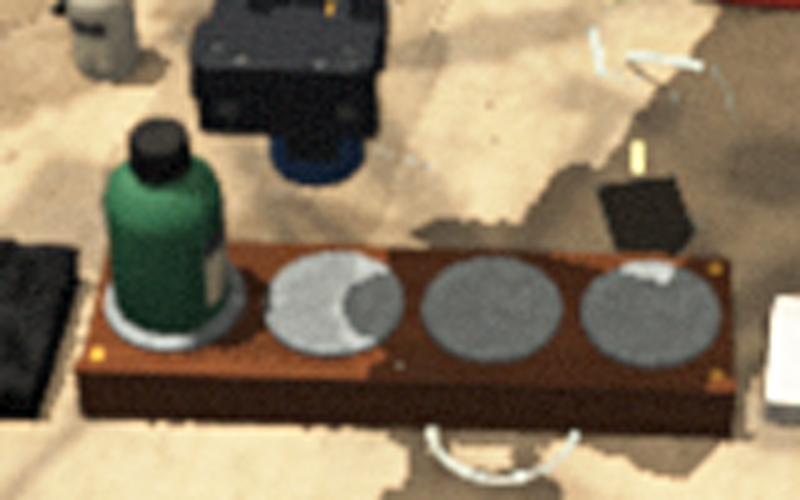

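Green is centred to about 2 mm: its base spans 113–228 and the pad 104–246. Blue is above the second pad, so I'll lower it.

```bash
python3 -m handwheel '[0,0.012,0.15,0,0,0,-1, 0,0.012,0.3,0,0,0,-1, 0,0.012,0.45,0,0,0,-1, 0,0.012,0.54,0,0,0,-1, 0,0.012,0.54,0,0,0,-1]'| sed -n '2p;4p'
python3 -m handwheel '[0,0,0.02,0,0,0,-1, 0,0,0.02,0,0,0,-1, 0,0,0.02,0,0,0,-1]'| sed -n '2p;4p'
python3 -m handwheel '[0,0,0.015,0,0,0,-1, 0,0,0.015,0,0,0,-1]'| sed -n '2p;4p'
```

```text
eef_pos: [0.609, 0.0156, 0.0639]
ft_force: [-0.8, -1.1, 0.4]
eef_pos: [0.6099, 0.015, 0.0619]
ft_force: [-1.0, -0.1, -2.1]
eef_pos: [0.6096, 0.0151, 0.059]
ft_force: [-0.7, -0.0, -0.8]
```

```bash
python3 -m handwheel '[0,0,0.015,0,0,0,-1, 0,0,0.015,0,0,0,-1]'| sed -n '2p;4p'
python3 -m handwheel '[0,0,0.008,0,0,0,-1, 0,0,0.008,0,0,0,-1]'| sed -n '2p;4p'
```

```text
eef_pos: [0.6096, 0.0151, 0.0567]
ft_force: [0.2, -1.2, -0.8]
eef_pos: [0.6097, 0.0151, 0.0558]
ft_force: [-0.2, -0.1, 0.4]
```

```bash
python3 -m handwheel '[0,0,0.006,0,0,0,-1, 0,0,0.006,0,0,0,-1]'| sed -n '2p;4p'
python3 -m handwheel '[0,0,0,0,0,0,0.5, 0,0,0,0,0,0,1, 0,0,0,0,0,0,1, 0,0,0,0,0,0,1, 0,0,0,0,0,0,1]' | tail -2
python3 -m handwheel '[0,0,-0.1,0,0,0,1, 0,0,-0.4,0,0,0,1, 0,0,-0.7,0,0,0,1, 0,0,-1,0,0,0,1, 0,0,-1,0,0,0,1]' | sed -n '2p;4p'
python3 -c "
from h import *
plan(.439,-.146,.2)"
```

```text
eef_pos: [0.6098, 0.015, 0.0557]
ft_force: [-2.7, -0.1, 6.3]
gripper_width: 0.989
gripper_force: 0.0
eef_pos: [0.611, 0.015, 0.2096]
ft_force: [0.2, -0.5, -1.2]
t 16.73 p [0.611  0.015  0.2096] w 1.001 F 0.0 [ 0.151  -0.4512 -1.1553]
shift now-axes [-0.9032 -1.2848  0.0562] turn [ 0.0012  0.0004 -0.0002] goal-axes [-0.9017 -1.2855  0.0638]
```

```bash
python3 -m handwheel '[-0.1,-0.2,0,0,0,0,1, -0.28,-0.45,0,0,0,0,1, -0.45,-0.7,0,0,0,0,1]' | sed -n '2p'
python3 -m handwheel '[-0.25,-0.3,0.02,0,0,0,1, -0.45,-0.58,0.06,0,0,0,1, -0.45,-0.58,0.06,0,0,0,1, -0.45,-0.58,0.06,0,0,0,1]' | sed -n '2p'
python3 - <<'E'
from h import *
plan(.439,-.146,.02)
im=cv2.cvtColor(optics.capture("scene"),cv2.COLOR_RGB2BGR); cv2.imwrite("pics/s5.png",cv2.resize(im[110:285,145:378],(800,600),interpolation=cv2.INTER_CUBIC))
E
```

```text
eef_pos: [0.5137, -0.0669, 0.2045]
eef_pos: [0.4385, -0.145, 0.1959]
t 17.6 p [ 0.4385 -0.145   0.1959] w 1.0 F 0.0 [ 0.8434  0.0682 -0.2267]
shift now-axes [-0.007   0.002   1.1726] turn [ 0.     -0.     -0.0003] goal-axes [-0.0068  0.0023  1.1726]
```

View pics/s5.png

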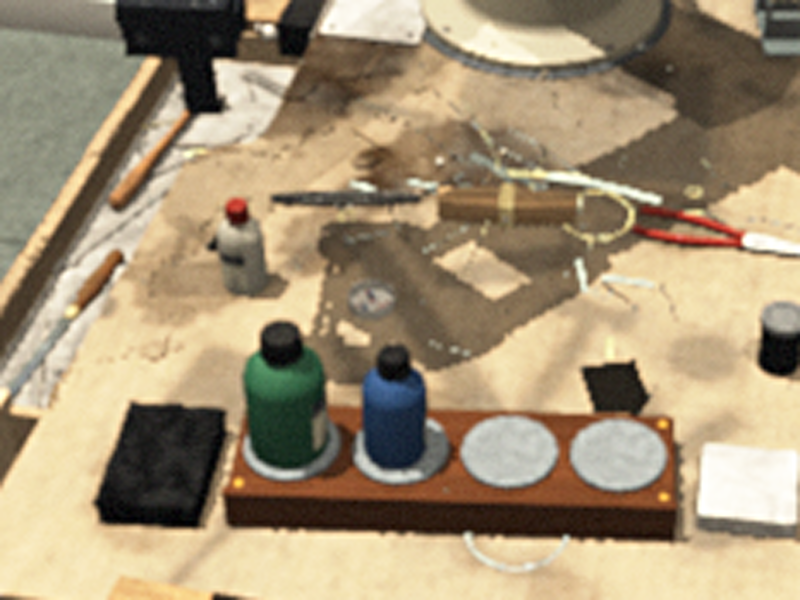

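Blue's base spans 363–425 against its pad's 354–450, about 5 mm toward the charcoal. Green is about 3.5 mm off the same way. Both are within the 12 mm tolerance. I'll bias the next two by +4 mm and now grasp white (base at about (243,285)).

```bash
python3 -m handwheel '[0,0,0.25,0,0,0,1, 0,0,0.5,0,0,0,1, 0,0,0.75,0,0,0,1, -0.007,0,0.95,0,0,0,1, -0.007,0,1,0,0,0,1]'| sed -n '2p'
python3 -m handwheel '[0,0,0.16,0,0,0,1, 0,0,0.17,0,0,0,0, 0,0,0.17,0,0,0,-0.5, 0,0,0.17,0,0,0,-1, 0,0,0.17,0,0,0,-1]' | sed -n '2p;4p'
python3 -m handwheel '[0,0,0,0,0,0,-1, 0,0,0,0,0,0,-1, 0,0,0,0,0,0,-1, 0,0,0,0,0,0,-1, 0,0,0,0,0,0,-1]'
```

```text
eef_pos: [0.4383, -0.1452, 0.0444]
eef_pos: [0.4387, -0.1465, 0.0209]
ft_force: [-0.2, 0.2, 0.1]
time_s: 19.52
eef_pos: [0.4384, -0.1463, 0.0204]
tool_rot: [2.061, 2.371, -0.0]
ft_force: [-2.6, 0.4, 6.0]
gripper_width: 0.374
gripper_force: 29.8
```

```bash
python3 -m handwheel '[0,0,-0.2,0,0,0,-1, 0,0,-0.5,0,0,0,-1, 0,0,-0.8,0,0,0,-1, 0,0,-0.95,0,0,0,-1, 0,0,-0.95,0,0,0,-1]' | sed -n '2p;4p;5p'
python3 -m handwheel '[0.15,0.1,0,0,0,0,-1, 0.45,0.3,0,0,0,0,-1, 0.75,0.5,0,0,0,0,-1, 0.95,0.65,0,0,0,0,-1]'| sed -n '2p'
python3 -m handwheel '[0.23,0.31,0,0,0,0,-1, 0.46,0.62,0,0,0,0,-1, 0.46,0.62,0,0,0,0,-1, 0.46,0.62,0,0,0,0,-1]'| sed -n '2p'
python3 - <<'E'
from h import *
plan(.5981,.0902,.0508)
E
```

```text
eef_pos: [0.439, -0.1466, 0.1637]
ft_force: [0.0, -0.6, -1.6]
gripper_width: 0.37
eef_pos: [0.5152, 0.0105, 0.161]
eef_pos: [0.5969, 0.0893, 0.1612]
t 21.15 p [0.5969 0.0893 0.1612] w 0.372 F 29.801700384749665 [ 0.1348 -0.0011 -1.0647]
shift now-axes [0.0049 0.011  0.7357] turn [-0.0004 -0.0001 -0.0002] goal-axes [0.0051 0.009  0.7357]
```

```bash
python3 -m handwheel '[0.005,0.01,0.2,0,0,0,-1, 0.005,0.01,0.4,0,0,0,-1, 0.005,0.01,0.58,0,0,0,-1, 0.005,0.01,0.69,0,0,0,-1, 0.005,0.01,0.69,0,0,0,-1]'| sed -n '2p;4p'
python3 -m handwheel '[0,0,0.02,0,0,0,-1, 0,0,0.02,0,0,0,-1, 0,0,0.02,0,0,0,-1]'| sed -n '2p;4p'
python3 - <<'E'
from h import *
plan(.5981,.0902,.0508)
im=cv2.cvtColor(optics.capture("scene"),cv2.COLOR_RGB2BGR); cv2.imwrite("pics/s6.png",cv2.resize(im[180:280,195:355],(800,500),interpolation=cv2.INTER_CUBIC))
E
```

```text
eef_pos: [0.5984, 0.0899, 0.0586]
ft_force: [-0.3, -0.1, -0.3]
eef_pos: [0.5993, 0.0906, 0.0569]
ft_force: [0.2, 0.1, -1.3]
t 22.15 p [0.5993 0.0906 0.0569] w 0.37 F 29.801672882837238 [ 0.181   0.1228 -1.3397]
shift now-axes [-0.0012 -0.0085  0.0405] turn [ 0.0001  0.     -0.0002] goal-axes [-0.0012 -0.0085  0.0405]
```

View pics/s6.png

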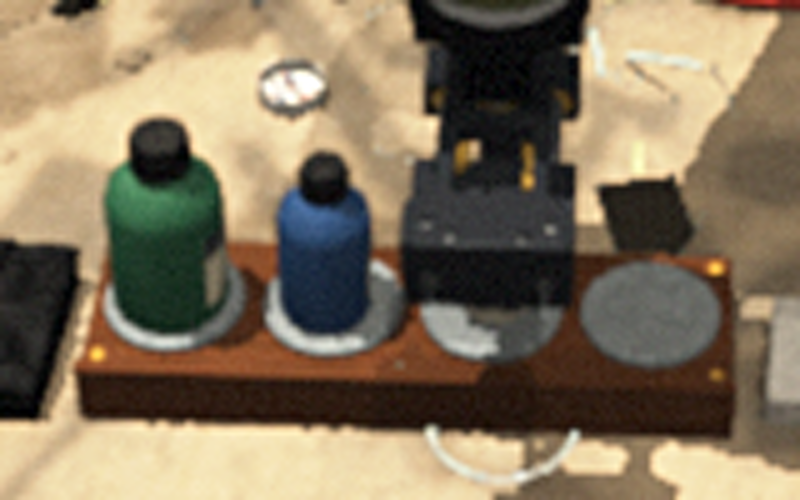

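```bash
python3 -m handwheel '[0,-0.005,0.02,0,0,0,-1, 0,-0.005,0.025,0,0,0,-1, 0,-0.005,0.025,0,0,0,-1]'| sed -n '2p;4p'
python3 -m handwheel '[0,0,0.01,0,0,0,-1, 0,0,0.01,0,0,0,-1]'| sed -n '2p;4p'
python3 -m handwheel '[0,0,0.008,0,0,0,-1, 0,0,0.008,0,0,0,-1]'| sed -n '2p;4p'
```

```text
eef_pos: [0.5983, 0.0904, 0.0525]
ft_force: [1.5, 0.2, -0.7]
eef_pos: [0.5983, 0.0905, 0.051]
ft_force: [-0.2, 0.0, -0.5]
eef_pos: [0.5985, 0.0905, 0.0505]
ft_force: [-2.3, 0.2, 5.3]
```

Contact. Release, rise and move to the canister.

```bash
python3 -m handwheel '[0,0,0,0,0,0,0.3, 0,0,0,0,0,0,0.8, 0,0,0,0,0,0,0.8, 0,0,0,0,0,0,0.8]' | tail -2
python3 -m handwheel '[0,0,-0.1,0,0,0,0.8, 0,0,-0.4,0,0,0,0.8, 0,0,-0.7,0,0,0,0.8, 0,0,-1,0,0,0,0.8, 0,0,-1,0,0,0,0.8]' | sed -n '2p;4p'
python3 -c "
from h import *
plan(.448,.254,.12)"
```

```text
gripper_width: 0.804
gripper_force: 0.0
eef_pos: [0.5997, 0.0904, 0.2046]
ft_force: [-0.0, 0.1, 0.4]
t 24.2 p [0.5997 0.0904 0.2046] w 0.902 F 0.0 [-0.0332  0.1119  0.388 ]
shift now-axes [ 1.221  -0.8544  0.5557] turn [ 0.0013  0.0002 -0.0002] goal-axes [ 1.2214 -0.8484  0.5641]
```

```bash
python3 -m handwheel '[0.2,-0.14,0,0,0,0,0.8, 0.4,-0.28,0,0,0,0,0.8, 0.65,-0.44,0,0,0,0,0.8]' | sed -n '2p'
python3 -m handwheel '[0.2,-0.14,0,0,0,0,0.8, 0.4,-0.28,0.1,0,0,0,0.8, 0.57,-0.41,0.3,0,0,0,0.8, 0.57,-0.41,0.55,0,0,0,0.8, 0.57,-0.41,0.55,0,0,0,0.8]' | sed -n '2p'
python3 - <<'E'
from h import *
plan(.448,.254,.009)
im=cv2.cvtColor(optics.capture("scene"),cv2.COLOR_RGB2BGR); cv2.imwrite("pics/s7.png",cv2.resize(im[155:275,195:405],(800,457),interpolation=cv2.INTER_CUBIC))
E
```

```text
eef_pos: [0.5184, 0.1783, 0.1995]
eef_pos: [0.4451, 0.2537, 0.1155]
t 25.2 p [0.4451 0.2537 0.1155] w 0.897 F 0.0 [ 0.2605  0.1495 -0.5016]
shift now-axes [0.0001 0.0229 0.7101] turn [-0.0008  0.0001 -0.0002] goal-axes [-0.0005  0.0192  0.7103]
```

View pics/s7.png

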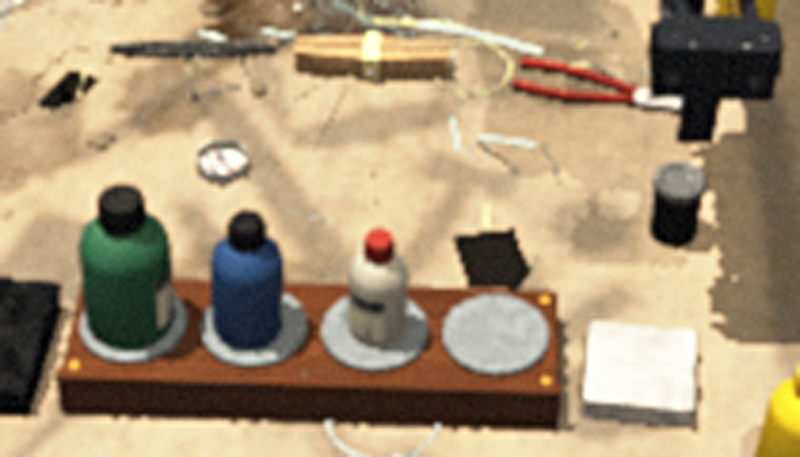

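White is centred (base 349–405, pad 320–430). Before descending on the canister, whose base is at (676,240), I'll check the finger alignment by projection.

Run:
```python
from h import *
p=optics.camera_params("scene");E=np.array(p["extrinsics"])
def proj(w):
    c=E[:3,:3]@w+E[:3,3];u=p["fx"]*c[0]/c[2]+p["cx"];v=p["fy"]*c[1]/c[2]+p["cy"]
    return np.array([(u-195+.5)*800/210,(v-155+.5)*457/120])
t=np.array(state()["eef_pos"]);Y=np.array([.99,.14,0])
print("finger back tip",proj(t+.0395*Y+.0175*Y), "can lid",proj(np.array([.448,.254,.047])),"can base",proj(np.array([.448,.254,0])))
print("dark columns of lid/body/finger:")
im=cv2.imread("pics/s7.png").max(axis=2)
for r in (120,130,200,215,230):
    c=np.where(im[r,640:740]<70)[0]+640;print(r,c.min(),c.max(),c.mean())
for z,y in((.047,183),(.0,232)):print()
for pt in [(679,183)]:print(onz("scene",195+pt[0]*210/800,155+pt[1]*120/457,.047))
for pt in [(676,228)]:print(onz("scene",195+pt[0]*210/800,155+pt[1]*120/457,.0))
```

```text
finger back tip [695.5017 148.111 ] can lid [677.2565 174.3144] can base [669.9546 227.8454]
dark columns of lid/body/finger:
120 682 714 698.0
130 680 711 695.5
200 656 698 677.0
215 654 695 674.5
230 652 696 674.0


[0.4577 0.257 ]
[0.449  0.2593]
```

```bash
python3 -m handwheel '[0.01,0.02,0.15,0,0,0,0.8, 0.013,0.02,0.35,0,0,0,0.8, 0.013,0.02,0.52,0,0,0,0.8, 0.013,0.02,0.66,0,0,0,0.8, 0.013,0.02,0.66,0,0,0,0.8]'| sed -n '2p;4p'
python3 -m handwheel '[0,0,0.03,0,0,0,0.8, 0,0,0.03,0,0,0,0, 0,0,0.03,0,0,0,-0.5, 0,0,0.03,0,0,0,-1, 0,0,0.03,0,0,0,-1]' | sed -n '2p;4p'
python3 -m handwheel '[0,0,0,0,0,0,-1, 0,0,0,0,0,0,-1, 0,0,0,0,0,0,-1, 0,0,0,0,0,0,-1, 0,0,0,0,0,0,-1]'
```

```text
eef_pos: [0.4498, 0.2561, 0.0188]
ft_force: [0.5, 0.4, 0.2]
eef_pos: [0.4494, 0.2563, 0.014]
ft_force: [0.2, 0.4, -0.3]
time_s: 27.12
eef_pos: [0.4494, 0.2563, 0.0138]
tool_rot: [-2.061, -2.371, 0.0]
ft_force: [-0.5, -0.5, -0.4]
gripper_width: 0.345
gripper_force: 30.2
```

```bash
python3 -m handwheel '[0,0,-0.2,0,0,0,-1, 0,0,-0.5,0,0,0,-1, 0,0,-0.75,0,0,0,-1, 0,0,-0.75,0,0,0,-1]' | sed -n '2p;4p;5p'
python3 -m handwheel '[-0.15,0.16,0,0,0,0,-1, -0.35,0.38,0,0,0,0,-1, -0.55,0.59,0,0,0,0,-1, -0.77,0.825,0,0,0,0,-1, -0.77,0.825,0,0,0,0,-1]'| sed -n '2p'
python3 - <<'E'
from h import *
plan(.5885,.1594,.044)
E
```

```text
eef_pos: [0.4505, 0.2567, 0.1288]
ft_force: [0.0, -0.6, -1.6]
gripper_width: 0.348
eef_pos: [0.5892, 0.157, 0.1244]
t 28.25 p [0.5892 0.157  0.1244] w 0.349 F 30.16752522904426 [-0.4606  0.9376 -0.1124]
shift now-axes [ 0.0166 -0.0015  0.5359] turn [-0.0003  0.     -0.0007] goal-axes [ 0.0165 -0.0024  0.5359]
```

```bash
python3 -m handwheel '[0.016,0,0.15,0,0,0,-1, 0.016,0,0.3,0,0,0,-1, 0.016,0,0.42,0,0,0,-1, 0.016,0,0.49,0,0,0,-1, 0.016,0,0.49,0,0,0,-1]'| sed -n '2p;4p'
python3 -m handwheel '[0,0,0.02,0,0,0,-1, 0,0,0.02,0,0,0,-1, 0,0,0.02,0,0,0,-1]'| sed -n '2p;4p'
python3 -m handwheel '[0,0,0.012,0,0,0,-1, 0,0,0.012,0,0,0,-1]'| sed -n '2p;4p'
```

```text
eef_pos: [0.5873, 0.1616, 0.0523]
ft_force: [0.0, -0.1, -0.8]
eef_pos: [0.5878, 0.1615, 0.0502]
ft_force: [-0.3, 0.3, -0.5]
eef_pos: [0.5876, 0.1615, 0.0479]
ft_force: [-0.6, -0.5, -0.8]
```

```bash
python3 -m handwheel '[-0.01,0.005,0.015,0,0,0,-1, -0.01,0.005,0.015,0,0,0,-1, -0.01,0.005,0.015,0,0,0,-1]'| sed -n '2p;4p'
python3 -m handwheel '[0,0,0.009,0,0,0,-1, 0,0,0.009,0,0,0,-1]'| sed -n '2p;4p'
```

```text
eef_pos: [0.5886, 0.1601, 0.0458]
ft_force: [0.5, -0.2, 0.4]
eef_pos: [0.5885, 0.1601, 0.0444]
ft_force: [0.4, -0.7, -0.4]
```

```bash
python3 -m handwheel '[0,0,0.007,0,0,0,-1, 0,0,0.007,0,0,0,-1]'| sed -n '2p;4p'
python3 -m handwheel '[0,0,0.004,0,0,0,-1, 0,0,0.004,0,0,0,-1]'| sed -n '2p;4p'
```

```text
eef_pos: [0.5887, 0.1601, 0.0438]
ft_force: [-2.3, -0.3, 4.0]
eef_pos: [0.5887, 0.1601, 0.0438]
ft_force: [-4.8, -0.8, 9.6]
```

Contact. Release, rise, back off and look.

```bash
python3 -m handwheel '[0,0,-0.003,0,0,0,0, 0,0,-0.003,0,0,0,0.5, 0,0,-0.003,0,0,0,0.8, 0,0,-0.003,0,0,0,0.8]' | tail -2
python3 -m handwheel '[0,0,-0.1,0,0,0,0.8, 0,0,-0.4,0,0,0,0.8, 0,0,-0.7,0,0,0,0.8, 0,0,-1,0,0,0,0.8, 0,0,-1,0,0,0,0.8]' | sed -n '2p;4p'
python3 -m handwheel '[0.2,-0.3,0,0,0,0,0.8, 0.4,-0.6,0,0,0,0,0.8, 0.6,-0.9,0,0,0,0,0.8, 0.6,-0.9,0,0,0,0,0.8]' | sed -n '2p;4p'
python3 - <<'E'
from h import *
im=cv2.cvtColor(optics.capture("scene"),cv2.COLOR_RGB2BGR); a=cv2.resize(im[190:270,200:360],(800,400),interpolation=cv2.INTER_CUBIC)
cv2.imwrite("pics/s8.png",a)
im=cv2.cvtColor(optics.capture("top"),cv2.COLOR_RGB2BGR); cv2.imwrite("pics/t8.png",cv2.resize(im[105:175,275:435],(800,350),interpolation=cv2.INTER_CUBIC))
E
```

```text
gripper_width: 0.773
gripper_force: 0.0
eef_pos: [0.5899, 0.1603, 0.198]
ft_force: [-1.0, 0.1, -0.4]
eef_pos: [0.4398, 0.2317, 0.1934]
ft_force: [0.5, -0.6, -0.4]
```

View pics/s8.png

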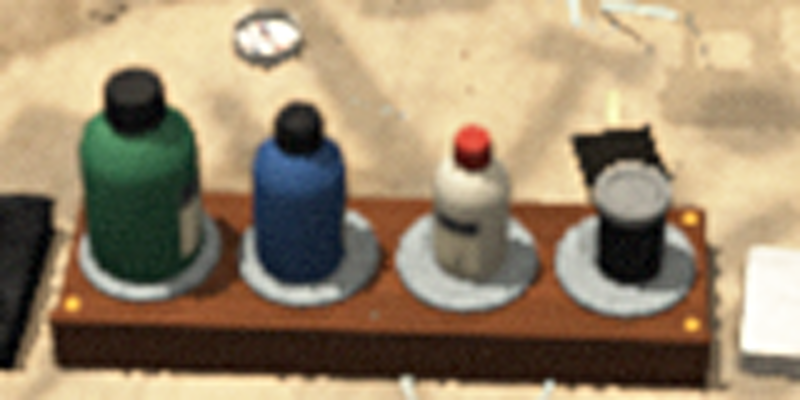

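View pics/t8.png

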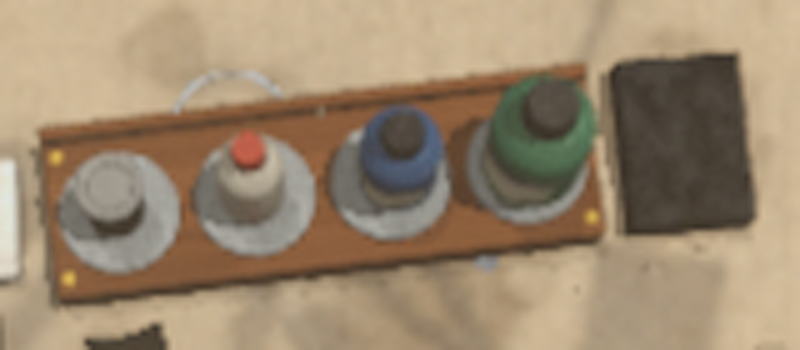

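All four are upright on their pads in the right order, and the dish hasn't moved. A quick numeric check of the offsets from the cap pixels in the top crop:

Run:
```python
from h import *
P=[(.6158,-.0567),(.6059,.0142),(.5959,.085),(.5859,.1559)]
for (x,y,z),q in zip([(552,106,.13),(402,133,.115),(248,150,.108),(111,186,.077)],P):
    print("top",(onz("top",275+(x+.5)/5-.5,105+(y+.5)/5-.5,z)-q)*1000)
Q=[(.6222,-.0543),(.6115,.0165),(.6016,.0875),(.5916,.1589)]
for (x,y,z),q in zip([(134,84,.13),(299,117,.115),(473,138,.108),(632,187,.077)],Q):
    print("scene",(onz("scene",200+(x+.5)/5-.5,190+(y+.5)/5-.5,z)-q)*1000)
s=state();print(s["time_s"],s["gripper_force"])
```

```text
top [-0.9873  1.9488]
top [-0.7866  0.329 ]
top [1.6182 3.1565]
top [1.1523 0.566 ]
scene [-1.1233  1.8764]
scene [1.0389 0.4115]
scene [2.6056 3.9107]
scene [-1.6333  0.911 ]
32.35 0.0
```

Every offset is under 5 mm in both views, and the gripper is clear.

```bash
python3 -c "
from rig import robot
print(robot.sign_off())"
```

```text
the job is handed in; nothing more can be done
None
```

The job is handed in at about 32 s: green, blue, white and canister stand upright in that order from the charcoal block, each measured within 5 mm of its pad's centre in both camera views, and the dish was left untouched.

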